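Butt the fixture carrier to its bolt block and shoot the barrel bolt

TASK

Push the loose carrier plate up to the grey bolt block so that its keeper lines up with the barrel bolt and its side butts flush against the block, with no gap. Then push the bolt by its knob all the way across, so that its tip goes fully through the keeper, and leave it locked with the carrier still flush. Push gently by feel (never more than about 4 kg of force), and leave the calculator, screwdriver and tape roll where they lie.

Things in the scene. Friction and masses are not known exactly. Their poses are not given: they have to be found in the camera images.
- dock: Fixed grey bolt block, 130 (x) x 150 (y) x 30 mm. Origin on the bench at the middle of the face that the carrier must meet: this face is the plane y = 0, the block lies at y = 0 to 150 mm, x = -65 to 65. z up. On its top, along y, lies a barrel bolt on a slotted steel plate, so the bolt's line is somewhere within 10 mm either side of x = 0, not reported: feel or look for it.
- carrier: Loose aluminium plate 110 (x) x 120 (y) x 30 mm, about 0.6 kg, flat on the bench; bolted on it a flange (67 mm across, at y = -21, top z = 61) and a steel keeper. Origin: centre of underside. Docked: axes parallel to the dock's, +y face on the block, origin at dock y = -60 mm and at the x of the bolt's line. Starts 20 mm or more off the block, up to 0.3 rad askew. Slides with 2 to 6 N.
- butt_face (a point): Middle of the carrier's +y face at its lower edge, carrier (0, 60, 0) mm; docked it is at dock y = 0.
- keeper_mouth (a point): Centre of the keeper's mouth, carrier (0, 54, 46) mm. Steel bridge on the plate forming a tunnel along y, 24 mm long (carrier y 30 to 54), 18 wide, open from z = 30 to 56, outside 38 wide, top z = 62. The 14 mm bolt has 2 mm play each side; if the carrier is not in line the bolt's tip strikes the keeper and pushes the carrier away.
- bolt (a joint): Travel of the barrel bolt in m along the dock's -y: 0 = withdrawn, 0.046 = end stop, fully shot. Starts at 0 to 0.010, stays where left, friction about 4 N. Rod 14 mm, axis z = 46, tip at dock y = 10 mm minus travel; fully shot it is 6 mm beyond the keeper of a docked carrier. It runs in two saddles (dock y 6 to 18 and 86 to 96, 30 wide, up to z = 58) that do not move.
- knob_rest (a point): Point fixed on the dock at (0, 75, 96) mm, where the top of the bolt's knob would be with the bolt withdrawn and its line at x = 0. The real knob is a round upright steel pin on the rod, 16 mm in diameter (13 mm below z = 71), z = 53 to 96 mm, at dock y = 75 mm minus the bolt's travel; its x is the unknown bolt line. It moves only along y; sideways it is rigid.
- calculator: Bystander: pocket calculator 118 x 68 x 10 mm, to the left.
- screwdriver: Bystander: screwdriver with red handle, 187 mm long, to the right.
- tape_roll: Bystander: roll of brown tape, 96 mm in diameter, 25 mm high, near the bench's front edge.

How it is judged:
On the way, in this order (a step that is already met when the one before it is completed fails the run):
1. the carrier butts flush on the block (2 mm, 0.02 rad), within 14 mm of its middle, while the bolt is still withdrawn (under 14 mm) (y of butt_face in the frame of dock above -0.002 m and x of butt_face in the frame of dock between -0.014 and 0.014 m and angle between the x axis of carrier and the x axis of dock, either way round below 0.02 rad and angle between carrier's own z axis and vertical below 0.03 rad and value of joint bolt below 0.014 m), for 0.2 s.
2. the bolt is fully shot (at least 43 of 46 mm) (value of joint bolt above 0.043 m), for 0.2 s.
At the end, for the whole second after the job is handed in: The carrier rests flat with its side within 2 mm of the bolt block, square within 0.02 rad and within 14 mm of the block's middle, and the bolt is shot at least 43 of its 46 mm (which at that place it can only be through the keeper) (y of butt_face in the frame of dock above -0.002 m and x of butt_face in the frame of dock between -0.014 and 0.014 m and angle between the x axis of carrier and the x axis of dock, either way round below 0.02 rad and angle between carrier's own z axis and vertical below 0.03 rad and value of joint bolt above 0.043 m and linear speed of carrier below 0.01 m/s); the robot touches nothing.
It fails at once if the fingers push on the block or its bolt with more than 45 N (contact force between the fingers and dock above 45 N).
It fails at once if the carrier is pressed against the block or bolt with more than 45 N (contact force between carrier and dock above 45 N).
It fails at once if the calculator is moved by more than 30 mm (distance of calculator from where it was at the start of the episode above 0.03 m).
It fails at once if the screwdriver is moved by more than 30 mm (distance of screwdriver from where it was at the start of the episode above 0.03 m).
It fails at once if the tape_roll is moved by more than 30 mm (distance of tape_roll from where it was at the start of the episode above 0.03 m).
It also fails if it takes over 72 s, if anything falls off the work surface, if the arm or the gripper's body presses on something with over 40 N, if the wrist force passes 120 N, or if a joint passes its speed limit or range.

ROBOT

A 6-joint arm with a two-finger parallel gripper is mounted at the origin on a cart in front of the work surface, level with it; the furniture and walls round the work are solid. World frame = base frame: x ahead of the robot, y to its left, z up, the work surface at z = 0. Lengths are in m, angles in rad, forces in N, time in s.
With the tool pointing down it reaches from about 0.3 to 0.85 m from the base axis. Payload 4.2 kg.
Tool frame: the origin (TCP) lies on the centre line of the jaws, within the pads' length; the fingertips stand 25 mm ahead of it and the grasp point (between the pads) lies 6 mm ahead of it; z points along the fingers, y is the line along which they close (so a half turn about z gives the same grasp; the last joint's range is limited). The gripper opens to 91 mm and grips with 3 to 60 N. Pads are 32 mm wide; open, the fingers measure 118 mm over their backs; the gripper's body (76 mm by 178 mm) begins 60 mm behind the grasp point.
Start: joints at [-1.148, 0.32, 1.565, -0, 1.257, -0.02], TCP at [0.246, -0.52, 0.239] pointing down, gripper open.
Joint ranges: [-3.11, 3.11], [-0.84, 2.01], [0.21, 2.61], [-1.34, 4.49], [0.05, 2.63], [-2.56, 2.56]. Speed limits (rad/s): [2.57, 2.57, 3.14, 3.14, 3.14, 3.14].

INTERFACE

Orientations are given as a unit quaternion [w, x, y, z].
In Python, from cell import robot gives the robot as it stands.
- The arm moves only by the tool move_arm, never from a script. Its argument "deltas" is a list of rows, each an object with "linear": the shift along the world's x, y, z in cm, a list of three; "roll": the turn about the world's z in rad; "gripper": the opening in per cent of the stroke, from 0 (shut) to 100 (fully open). A call has exactly 5 rows; each row is the pose to reach, as a shift and turn from the pose commanded when the call began; what a row does not reach only later rows make up. A row lasts 1/8 s, in which the tool goes at most 62.5 mm and 10.7 degrees, less where a joint would pass 70% of its speed; a pose out of reach is approached as far as the arm can. A call with a gripper value outside its range is refused whole. The fingers move at their own pace and stop on an object; the grip force is fixed at half the most. Time passes only in rows, so rows that repeat a pose let the fingers close, or fill a call up. It gives the time, the measured TCP pose, the force, the opening and the grip force at its end, in the units of the state.
- robot.get_state(): the state, without advancing time (a new reading comes with each control period).
- robot.read_camera(name): name is "side" or "top"; returns a dict with "image" (400x640x3 uint8, blue, green, red), "z_map" (400x640 float32, m along the optical axis (not along the pixel's ray), 0 where there is no reading), "vfov" (degrees; the focal length in pixels is half the picture's height over the tangent of half this angle, whatever the lens; pixels are square), "cx", "cy" (the principal point, pixels), "camera_from_world" (4x4, takes a point from world to camera coordinates). Camera axes: x right, y up, looking along -z (the intrinsics and any distortion apply to the point x, -y, -z); pixel columns grow to the right and rows downward; lengths in m; the calibration is good to about 2 mm. A picture is of the moment at which its call begins.
- robot.hand_in(): hands the job in; it is judged then, once.
The state is a dict: "clock": time; "qpos": joint angles; "joint_vel": joint speeds; "joint_torque": joint torques, N m; "tcp_pos": TCP position; "eef_rot": TCP orientation; "contact_force": force on the tool from outside, world axes, zero at the start; "wrist_torque": the same for the moment, N m; "gripper_width": finger opening in m; "grasp_force": force on a finger pad.
Only numpy, scipy, OpenCV 4.12 (cv2) and the standard library are available. Lean on these libraries where they do the work, as an engineer would, in place of code of your own. Each camera call takes 0.05 s, during which the arm holds its last target. There are 200 camera calls.

## Working session

There is one attempt and no reset: what is moved stays moved. The work goes in short steps, Python scripts to look and compute and a tool call to move; the robot and the scene stay as the last step left them, time stands still between calls to the robot, and variables do not carry over. Pictures are saved under pics/ and viewed, at most 10 in all, crops included, and the job is handed in when it is done.

Besides the shell and the picture viewer there is one more tool, called in YAML: its name, and indented under it one key for each argument. move_arm: Moves the arm, as the interface text tells. Its arguments: {"type":"object","properties":{"deltas":{"type":"array"}},"required":["deltas"]}

```bash
mkdir -p pics; cat > h.py <<'E'
import numpy as np, cv2
from cell import robot
def cam(n):
    c=robot.read_camera(n); c['f']=200/np.tan(np.radians(c['vfov'])/2); return c
def world(c):
    v,u=np.mgrid[0:400,0:640]; z=c['z_map']
    P=np.stack([(u-c['cx'])/c['f']*z,-(v-c['cy'])/c['f']*z,-z,np.ones_like(z)],-1)
    W=P@np.linalg.inv(c['camera_from_world']).T
    W[z==0]=np.nan
    return W[...,:3]
E
python3 - <<'E'
from h import *
s=robot.get_state(); print(s)
for n in('top','side'):
    c=cam(n); cv2.imwrite(f'pics/{n}0.png',c['image']); print({k:v for k,v in c.items() if k not in('image','z_map')}, (c['z_map']>0).mean())
    np.save(f'{n}_w.npy',world(c))
E
```

```text
{'clock': 0.0, 'qpos': array([-1.14799132e+00,  3.20267182e-01,  1.56573887e+00, -2.50499526e-05,
        1.25738641e+00, -2.00272656e-02]), 'joint_vel': array([-2.11004708e-05, -5.66203567e-04,  1.51918307e-04,  1.92808329e-04,
       -6.02456529e-04, -2.02669106e-04]), 'joint_torque': array([-1.14808404e-04, -4.12463379e+01, -2.31975567e+01,  7.25722150e-02,
        4.55878582e-02, -1.36813055e-04]), 'tcp_pos': array([ 0.24616597, -0.51909816,  0.23811122]), 'eef_rot': array([-8.79335036e-04,  9.75586183e-01,  2.19615095e-01, -1.91678936e-04]), 'contact_force': array([ 0.71139406, -0.58275359, -0.1373683 ]), 'wrist_torque': array([0.03798556, 0.04191165, 0.04770292]), 'grasp_force': 0.0, 'gripper_width': 0.09118519924600363}
{'vfov': 45.33053931054495, 'cx': 318.06421632663796, 'cy': 201.6597305960179, 'camera_from_world': array([[-0.02834949, -0.99952744,  0.01188299,  0.05225439],
       [ 0.99845607, -0.02774702,  0.04812038, -0.47231217],
       [-0.04776792,  0.01322883,  0.99877086, -1.38492731],
       [ 0.        ,  0.        ,  0.        ,  1.        ]]), 'f': np.float64(478.93062549463303)} 0.99578125
{'vfov': 44.18018482528541, 'cx': 320.5990540676182, 'cy': 214.58753628703803, 'camera_from_world': array([[-0.96038919, -0.27833898,  0.01341713,  0.47062883],
       [ 0.17676003, -0.571262  ,  0.80150834, -0.11430221],
       [-0.21542632,  0.77213156,  0.59783306, -1.31363109],
       [ 0.        ,  0.        ,  0.        ,  1.        ]]), 'f': np.float64(492.78504181916554)} 0.533859375
```

View pics/top0.png

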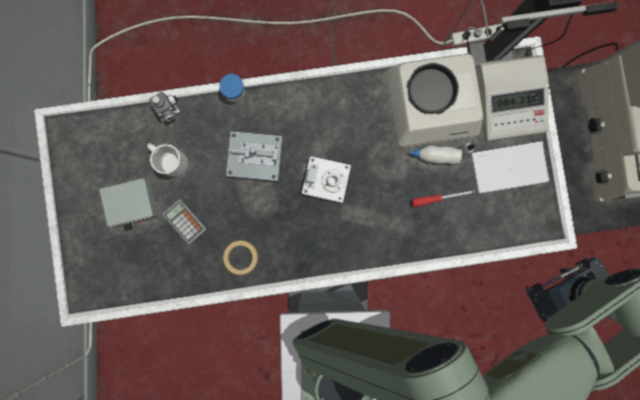

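View pics/side0.png

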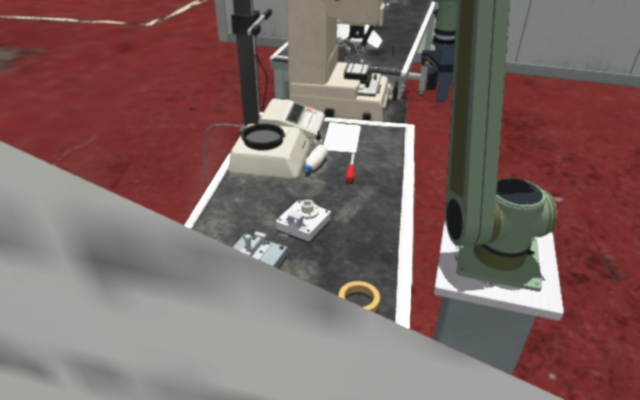

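The top view shows the dock at about (255,157), with its bolt running along image x. The carrier is at about (327,180), with its keeper at (310,177) and flange at (333,181). The screwdriver is at (440,199), the calculator at (185,221) and the tape at (240,258). Next I fit the plates from depth.

```bash
python3 - <<'E'
from h import *
cs=[cam('top') for _ in range(4)]
W=np.nanmean([world(c) for c in cs],0); np.save('W.npy',W)
im=cs[0]['image']; cv2.imwrite('pics/crop.png',cv2.resize(im[115:215,210:370],(800,500),interpolation=cv2.INTER_CUBIC))
for nm,(u0,u1,v0,v1),size in(('dock',(215,292,120,195),(.13,.15)),('carrier',(292,365,145,215),(.11,.12))):
    w=W[v0:v1,u0:u1].reshape(-1,3); w=w[~np.isnan(w).any(1)]
    print(nm,'zhist',np.histogram(w[:,2],np.arange(-.01,.12,.01)))
    p=w[(w[:,2]>.02)&(w[:,2]<.12)][:,:2].astype(np.float32)
    print(nm,cv2.minAreaRect(p), p.mean(0), len(p))
    for lo in (.045,.08):
        q=w[w[:,2]>lo]; print(lo,len(q),q.mean(0) if len(q) else '', q.min(0) if len(q) else '', q.max(0) if len(q) else '')
E
```

```text
dock zhist (array([2922,  489,   29, 1332,  706,   98,  164,    3,    4,    4,   24,
          0]), array([-0.01,  0.  ,  0.01,  0.02,  0.03,  0.04,  0.05,  0.06,  0.07,
        0.08,  0.09,  0.1 ,  0.11]))
dock ((0.6117135286331177, 0.22064879536628723), (0.15017536282539368, 0.1299382597208023), 83.19672393798828) [0.6105607  0.21967523] 2335
0.045 283 [0.61722442 0.21323162 0.05646995] [0.59631904 0.15153144 0.04514424] [0.63470375 0.28305345 0.09620583]
0.08 28 [0.61758418 0.21604076 0.0925523 ] [0.61166513 0.20950862 0.08378552] [0.62635643 0.22374366 0.09620583]
carrier zhist (array([2948,  576,    8,  829,  502,   59,  100,   88,    0,    0,    0,
          0]), array([-0.01,  0.  ,  0.01,  0.02,  0.03,  0.04,  0.05,  0.06,  0.07,
        0.08,  0.09,  0.1 ,  0.11]))
carrier ((0.5384560227394104, 0.013518184423446655), (0.11986949294805527, 0.11003860831260681), 76.02643585205078) [0.53754747 0.01371765] 1578
0.045 194 [0.54203332 0.03059528 0.05931612] [ 0.51693438 -0.02425008  0.04502496] [0.56700016 0.06906585 0.06505382]
0.08 0
```

View pics/crop.png

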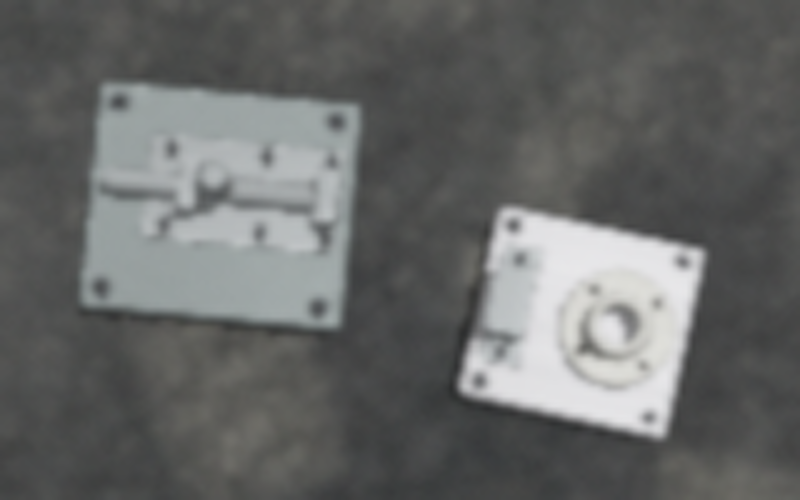

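The crop shows the bolt line along the dock with its knob at crop (212,180), and the carrier's keeper facing the dock. The rectangle fits match the given sizes: dock yaw -6.8°, carrier yaw -14.0°. Next I check the flange profile and the bolt line.

```bash
cat >> h.py <<'E'
def frame(o,deg):
    a=np.radians(deg); x=np.array([np.cos(a),np.sin(a)]); y=np.array([-x[1],x[0]])
    return lambda w: np.stack([(w[...,:2]-o)@x,(w[...,:2]-o)@y,w[...,2]],-1)
CA=frame(np.array([.5385,.0135]),-13.97); DK=frame(np.array([.6028,.1461]),-6.8)
E
python3 - <<'E'
from h import *
W=np.load('W.npy'); S=np.load('side_w.npy')
for nm,w in(('top',W),('side',S)):
    c=CA(w).reshape(-1,3); r=np.hypot(c[:,0],c[:,1]+21e-3)*1e3
    for a in range(0,44,4):
        z=c[(r>=a)&(r<a+4),2]*1e3
        print(nm,a,len(z),np.round(np.nanpercentile(z,[10,50,90])) if len(z) else '')
    k=c[(c[:,1]>.028)&(c[:,1]<.06)&(c[:,2]>.057)&(abs(c[:,0])<.03)]; print('keeper',len(k),k.mean(0),k.min(0),k.max(0))
    d=DK(w).reshape(-1,3)
    for lo,hi,zl in((.02,.06,.045),(.098,.14,.045),(.004,.02,.052),(.084,.098,.052),(.06,.085,.08)):
        q=d[(d[:,1]>lo)&(d[:,1]<hi)&(d[:,2]>zl)&(d[:,2]<.11)&(abs(d[:,0])<.04)]
        if len(q): print('bolt',lo,len(q),np.round(np.c_[q.mean(0),q.min(0),q.max(0)]*1e3,1).tolist())
E
```

```text
top 0 6 [28. 29. 30.]
top 4 18 [27. 29. 30.]
top 8 25 [26. 28. 31.]
top 12 52 [52. 59. 61.]
top 16 54 [37. 43. 59.]
top 20 67 [36. 38. 40.]
top 24 79 [37. 39. 40.]
top 28 92 [37. 39. 41.]
top 32 92 [27. 30. 40.]
top 36 115 [27. 29. 30.]
top 40 118 [26. 29. 31.]
keeper 116 [-0.00027098  0.04188099  0.06039461] [-0.01867869  0.02996407  0.05751303] [0.01890647 0.05389794 0.06505382]
bolt 0.02 64 [[6.7, 0.2, 13.5], [39.9, 20.9, 58.9], [50.0, 46.1, 53.3]]
bolt 0.098 71 [[6.6, 0.3, 13.5], [118.0, 98.2, 138.6], [49.9, 45.1, 53.7]]
bolt 0.004 46 [[6.4, -6.3, 20.2], [11.9, 5.9, 18.6], [56.1, 52.2, 61.1]]
bolt 0.084 39 [[7.6, -7.2, 21.1], [90.9, 85.9, 95.8], [56.4, 52.9, 59.1]]
bolt 0.06 28 [[6.4, 0.3, 14.8], [71.2, 64.7, 78.9], [92.6, 83.8, 96.2]]
side 0 0 
side 4 4 [56. 56. 61.]
side 8 21 [48. 59. 65.]
side 12 35 [47. 61. 65.]
side 16 71 [42. 54. 63.]
side 20 47 [40. 43. 58.]
side 24 40 [40. 42. 44.]
side 28 41 [39. 42. 44.]
side 32 54 [31. 36. 42.]
side 36 42 [30. 32. 39.]
side 40 39 [30. 32. 34.]
keeper 97 [-0.00295984  0.04681778  0.06320084] [-0.02182563  0.03080012  0.05742221] [0.01988171 0.05936638 0.06751502]
bolt 0.02 78 [[3.7, -10.2, 18.4], [35.9, 20.1, 59.2], [53.1, 45.4, 63.0]]
bolt 0.004 43 [[5.3, -9.1, 22.0], [14.6, 7.3, 19.9], [57.9, 52.2, 61.6]]
bolt 0.084 24 [[3.4, -9.5, 20.0], [91.9, 87.6, 95.6], [59.2, 55.9, 63.4]]
bolt 0.06 48 [[3.9, -2.7, 11.6], [77.0, 68.9, 83.8], [91.5, 80.9, 99.7]]
```

Measurements: the bolt line is at dock x ≈ +6.7 mm and travel is about 4 mm. The hub is 36 mm in diameter, z 40 to 61, at world (0.533, -0.007). I'll grip the hub, so I approach it now.

move_arm:
  deltas:
    - {"linear": [2.9, 5.1, 0], "roll": 0.177, "gripper": 100}
    - {"linear": [5.8, 10.2, 0], "roll": 0.354, "gripper": 100}
    - {"linear": [8.7, 15.4, 0], "roll": 0.53, "gripper": 100}
    - {"linear": [11.5, 20.5, 0], "roll": 0.707, "gripper": 100}
    - {"linear": [14.4, 25.6, 0], "roll": 0.883, "gripper": 100}

```text
clock: 0.92
tcp_pos: [0.391, -0.2619, 0.2392]
eef_rot: [0.0, 0.787, 0.618, 0.0]
contact_force: [0.5, -0.6, -0.4]
gripper_width: 0.0913
grasp_force: 0.0
```

move_arm:
  deltas:
    - {"linear": [2.9, 5.1, 0], "roll": 0, "gripper": 90}
    - {"linear": [5.8, 10.2, 0], "roll": 0, "gripper": 80}
    - {"linear": [8.7, 15.4, -2], "roll": 0, "gripper": 80}
    - {"linear": [11.5, 20.5, -5], "roll": 0, "gripper": 80}
    - {"linear": [14.4, 25.6, -8], "roll": 0, "gripper": 80}

```text
clock: 1.55
tcp_pos: [0.5323, -0.0109, 0.1615]
eef_rot: [0.001, 0.788, 0.616, 0.0]
contact_force: [0.7, -0.5, 0.4]
gripper_width: 0.0727
grasp_force: 0.0
```

move_arm:
  deltas:
    - {"linear": [0, 0, -1], "roll": 0, "gripper": 80}
    - {"linear": [0, 0, -1], "roll": 0, "gripper": 80}
    - {"linear": [0, 0, -1], "roll": 0, "gripper": 80}
    - {"linear": [0, 0, -1], "roll": 0, "gripper": 80}
    - {"linear": [0, 0, -1], "roll": 0, "gripper": 80}

```text
clock: 2.17
tcp_pos: [0.5315, -0.0135, 0.1528]
eef_rot: [0.001, 0.789, 0.615, 0.001]
contact_force: [0.2, -0.6, -0.0]
gripper_width: 0.0729
grasp_force: 0.0
```

```bash
python3 - <<'E'
from h import *
for _ in range(3):
    s=robot.get_state(); print(s['tcp_pos'],s['qpos'],s['joint_vel'].max(),s['contact_force']); c=cam('top')
cv2.imwrite('pics/a.png',cv2.resize(c['image'][115:275,210:450],(720,480)))
E
```

```text
[ 0.53152542 -0.01348085  0.152764  ] [-4.69530571e-02  3.22968177e-01  1.79383944e+00 -6.94243059e-05
  1.02329806e+00  1.99361504e-01] 0.006148468110711298 [ 0.22364774 -0.61654437 -0.00626112]
[ 0.53150223 -0.01334501  0.15257945] [-4.66929298e-02  3.23253505e-01  1.79393521e+00 -8.32550557e-05
  1.02322566e+00  1.99405728e-01] 0.008102952074010725 [-0.59010624 -0.13944563  0.62581848]
[ 0.5314699  -0.01314662  0.15244659] [-4.63673408e-02  3.23461944e-01  1.79399945e+00  5.76930522e-06
  1.02324196e+00  1.99393617e-01] 0.006037848426166559 [-0.59927889  0.25214323 -0.53199193]
```

View pics/a.png

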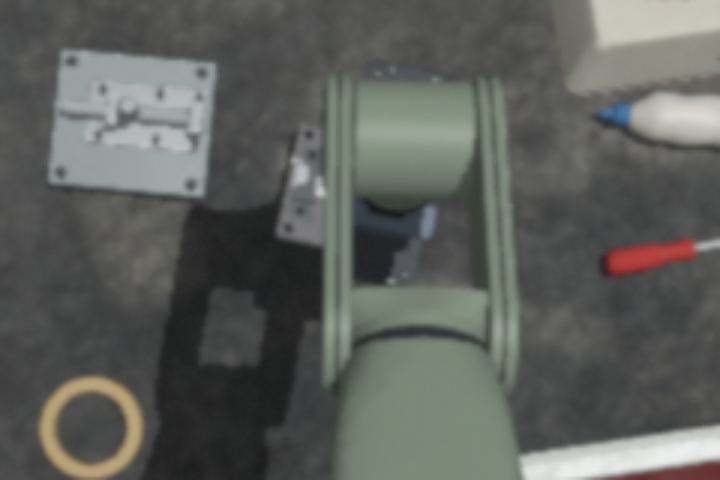

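The arm (elbow at about (420,240)) hides the hub in this view, while the carrier's left edge and keeper remain visible at about (305,185). The arm lags by a few mm, so I descend by measured pose.

move_arm:
  deltas:
    - {"linear": [0.1, 0.5, -2], "roll": 0, "gripper": 80}
    - {"linear": [0.1, 0.5, -4.5], "roll": 0, "gripper": 80}
    - {"linear": [0.1, 0.5, -6], "roll": 0, "gripper": 80}
    - {"linear": [0.1, 0.5, -6], "roll": 0, "gripper": 80}
    - {"linear": [0.1, 0.5, -6], "roll": 0, "gripper": 80}

```text
clock: 2.95
tcp_pos: [0.5331, -0.0078, 0.0927]
eef_rot: [0.0, 0.788, 0.615, 0.001]
contact_force: [-0.5, 0.4, 0.2]
gripper_width: 0.0727
grasp_force: 0.0
```

move_arm:
  deltas:
    - {"linear": [0, 0, 0], "roll": 0, "gripper": 80}
    - {"linear": [0, 0, 0], "roll": 0, "gripper": 80}
    - {"linear": [0, 0, 0], "roll": 0, "gripper": 80}
    - {"linear": [0, 0, 0], "roll": 0, "gripper": 80}
    - {"linear": [0, 0, 0], "roll": 0, "gripper": 80}

```text
clock: 3.58
tcp_pos: [0.5325, -0.0077, 0.092]
eef_rot: [0.0, 0.788, 0.615, 0.0]
contact_force: [-0.0, 0.0, 0.1]
gripper_width: 0.0731
grasp_force: 0.0
```

move_arm:
  deltas:
    - {"linear": [0.1, 0.1, -1], "roll": 0, "gripper": 80}
    - {"linear": [0.1, 0.1, -1.8], "roll": 0, "gripper": 80}
    - {"linear": [0.1, 0.1, -2.3], "roll": 0, "gripper": 75}
    - {"linear": [0.1, 0.1, -2.3], "roll": 0, "gripper": 65}
    - {"linear": [0.1, 0.1, -2.3], "roll": 0, "gripper": 55}

```text
clock: 4.2
tcp_pos: [0.5327, -0.0066, 0.0687]
eef_rot: [-0.001, 0.788, 0.616, -0.001]
contact_force: [-1.0, 0.7, -3.3]
gripper_width: 0.0548
grasp_force: 23.2
```

move_arm:
  deltas:
    - {"linear": [0, 0, 0], "roll": 0, "gripper": 48}
    - {"linear": [0, 0, 0], "roll": 0, "gripper": 42}
    - {"linear": [0, 0, 0], "roll": 0, "gripper": 36}
    - {"linear": [0, 0, 0], "roll": 0, "gripper": 32}
    - {"linear": [0, 0, 0], "roll": 0, "gripper": 30}

```text
clock: 4.82
tcp_pos: [0.5333, -0.0067, 0.069]
eef_rot: [-0.0, 0.788, 0.615, -0.0]
contact_force: [-2.7, 0.8, -2.4]
gripper_width: 0.0545
grasp_force: 23.3
```

The width is 54.5 mm, so the pads sit on the flange's bolt heads. That is a firm grip against turning. Next I move to a pre-dock pose about 20 mm off the block and square to it.

move_arm:
  deltas:
    - {"linear": [0.6, 0.5, 0], "roll": 0.012, "gripper": 30}
    - {"linear": [1.3, 1.0, 0], "roll": 0.025, "gripper": 30}
    - {"linear": [1.9, 1.6, 0], "roll": 0.037, "gripper": 30}
    - {"linear": [2.6, 2.1, 0], "roll": 0.05, "gripper": 30}
    - {"linear": [3.2, 2.6, 0], "roll": 0.062, "gripper": 30}

```text
clock: 5.45
tcp_pos: [0.5659, 0.0195, 0.0691]
eef_rot: [0.0, 0.768, 0.64, -0.0]
contact_force: [-3.8, -3.7, 1.2]
gripper_width: 0.0545
grasp_force: 24.3
```

move_arm:
  deltas:
    - {"linear": [0.6, 0.5, 0], "roll": 0.013, "gripper": 30}
    - {"linear": [1.3, 1.0, 0], "roll": 0.025, "gripper": 30}
    - {"linear": [1.9, 1.6, 0], "roll": 0.038, "gripper": 30}
    - {"linear": [2.6, 2.1, 0], "roll": 0.05, "gripper": 30}
    - {"linear": [3.2, 2.6, 0], "roll": 0.063, "gripper": 30}

```text
clock: 6.08
tcp_pos: [0.5976, 0.0456, 0.0691]
eef_rot: [-0.0, 0.748, 0.664, -0.0]
contact_force: [-4.3, -3.9, 1.1]
gripper_width: 0.0539
grasp_force: 24.6
```

move_arm:
  deltas:
    - {"linear": [0, 0, 0], "roll": 0, "gripper": 30}
    - {"linear": [0, 0, 0], "roll": 0, "gripper": 30}
    - {"linear": [0, 0, 0], "roll": 0, "gripper": 30}
    - {"linear": [0, 0, 0], "roll": 0, "gripper": 30}
    - {"linear": [0, 0, 0], "roll": 0, "gripper": 30}

```text
clock: 6.7
tcp_pos: [0.5982, 0.0456, 0.0693]
eef_rot: [0.0, 0.748, 0.663, 0.001]
contact_force: [2.5, 2.2, -1.2]
gripper_width: 0.0538
grasp_force: 23.8
```

```bash
python3 - <<'E'
from h import *
cs=[cam('top') for _ in range(3)]; W=np.nanmean([world(c) for c in cs],0)
print(robot.get_state()['tcp_pos'])
cv2.imwrite('pics/b.png',cv2.resize(cs[0]['image'][105:225,205:385],(720,480),interpolation=cv2.INTER_CUBIC))
d=DK(W).reshape(-1,3)
# carrier +y edge: plate-top points beyond gap, per x column
for x0 in np.arange(-.06,.07,.01):
    q=d[(abs(d[:,0]-x0)<.005)&(d[:,1]<.01)&(d[:,1]>-.07)]
    g=q[q[:,2]<.015]; 
    if len(g): print(round(x0*1e3),'gap y',np.round([g[:,1].min()*1e3,g[:,1].max()*1e3],1),len(g))
q=d[(d[:,1]<-.005)&(d[:,1]>-.055)&(d[:,2]>.056)&(d[:,2]<.066)]; print('keeper',len(q),np.round(np.c_[q.mean(0),q.min(0),q.max(0)]*1e3,1).tolist())
E
```

```text
[0.59804288 0.04547328 0.06927867]
-60 gap y [-37.1   0.2] 46
-50 gap y [-36.1  -0.1] 46
-40 gap y [-17.4   0.2] 23
-30 gap y [-16.5  -1.2] 22
-20 gap y [-15.5   0.1] 19
-10 gap y [-18.3   0.1] 23
0 gap y [-16.9   0.2] 24
10 gap y [-15.9  -0.2] 19
20 gap y [-17.5   0.2] 24
30 gap y [-16.8   0.1] 24
40 gap y [-15.9  -0.4] 19
50 gap y [-18.1   0.3] 24
60 gap y [-17.2   0. ] 23
keeper 24 [[4.1, -8.5, 23.0], [-28.6, -31.8, -25.5], [60.5, 56.8, 65.1]]
```

View pics/b.png

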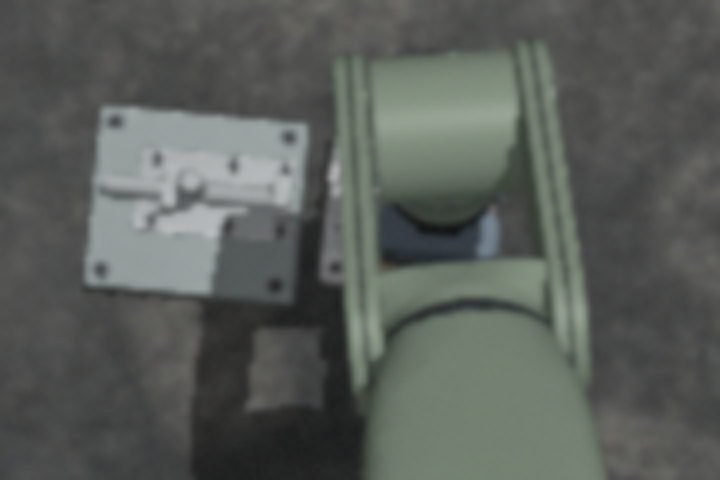

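The gap is about 18 mm and uniform, so the carrier is square. The keeper edge in the crop at (335,200) is in line with the bolt at (190,190). Now I advance along the dock's y, slowly at the end.

move_arm:
  deltas:
    - {"linear": [0.0, 0.4, 0], "roll": 0, "gripper": 30}
    - {"linear": [0.05, 0.8, 0], "roll": 0, "gripper": 30}
    - {"linear": [0.1, 1.2, 0], "roll": 0, "gripper": 30}
    - {"linear": [0.12, 1.4, 0], "roll": 0, "gripper": 30}
    - {"linear": [0.14, 1.5, 0], "roll": 0, "gripper": 30}

```text
clock: 7.48
tcp_pos: [0.5979, 0.0586, 0.0692]
eef_rot: [0.001, 0.748, 0.664, -0.002]
contact_force: [-0.4, -6.1, 2.4]
gripper_width: 0.0539
grasp_force: 24.9
```

move_arm:
  deltas:
    - {"linear": [0.01, 0.08, 0], "roll": 0, "gripper": 30}
    - {"linear": [0.02, 0.16, 0], "roll": 0, "gripper": 30}
    - {"linear": [0.03, 0.22, 0], "roll": 0, "gripper": 30}
    - {"linear": [0.03, 0.27, 0], "roll": 0, "gripper": 30}
    - {"linear": [0.04, 0.32, 0], "roll": 0, "gripper": 30}

```text
clock: 8.1
tcp_pos: [0.5983, 0.0616, 0.0692]
eef_rot: [0.001, 0.748, 0.664, -0.002]
contact_force: [-0.5, -5.3, 3.2]
gripper_width: 0.054
grasp_force: 24.9
```

move_arm:
  deltas:
    - {"linear": [0.1, 0.1, 0], "roll": 0, "gripper": 30}
    - {"linear": [0.15, 0.18, 0], "roll": 0, "gripper": 30}
    - {"linear": [0.17, 0.25, 0], "roll": 0, "gripper": 30}
    - {"linear": [0.17, 0.3, 0], "roll": 0, "gripper": 30}
    - {"linear": [0.17, 0.35, 0], "roll": 0, "gripper": 30}

```text
clock: 8.72
tcp_pos: [0.5995, 0.065, 0.0692]
eef_rot: [0.0, 0.748, 0.664, -0.002]
contact_force: [-1.3, -7.3, 3.9]
gripper_width: 0.0537
grasp_force: 25.1
```

move_arm:
  deltas:
    - {"linear": [0, 0.04, 0], "roll": 0, "gripper": 30}
    - {"linear": [0, 0.07, 0], "roll": 0, "gripper": 30}
    - {"linear": [0, 0.1, 0], "roll": 0, "gripper": 30}
    - {"linear": [0, 0.1, 0], "roll": 0, "gripper": 30}
    - {"linear": [0, 0.1, 0], "roll": 0, "gripper": 30}

```text
clock: 9.35
tcp_pos: [0.5996, 0.0653, 0.0692]
eef_rot: [0.001, 0.748, 0.664, -0.003]
contact_force: [-2.2, -8.5, 3.3]
gripper_width: 0.0543
grasp_force: 25.1
```

move_arm:
  deltas:
    - {"linear": [0.0, 0.05, 0], "roll": 0, "gripper": 30}
    - {"linear": [0.02, 0.1, 0], "roll": 0, "gripper": 30}
    - {"linear": [0.03, 0.15, 0], "roll": 0, "gripper": 30}
    - {"linear": [0.03, 0.2, 0], "roll": 0, "gripper": 30}
    - {"linear": [0.03, 0.2, 0], "roll": 0, "gripper": 30}

```text
clock: 9.98
tcp_pos: [0.6001, 0.0658, 0.0692]
eef_rot: [0.002, 0.747, 0.665, -0.004]
contact_force: [-0.2, -12.9, 3.8]
gripper_width: 0.0536
grasp_force: 25.1
```

move_arm:
  deltas:
    - {"linear": [0, 0.05, 0], "roll": 0, "gripper": 30}
    - {"linear": [0, 0.1, 0], "roll": 0, "gripper": 30}
    - {"linear": [0, 0.15, 0], "roll": 0, "gripper": 30}
    - {"linear": [0, 0.15, 0], "roll": 0, "gripper": 30}
    - {"linear": [0, 0.15, 0], "roll": 0, "gripper": 30}

```text
clock: 10.6
tcp_pos: [0.6001, 0.066, 0.0692]
eef_rot: [0.003, 0.747, 0.665, -0.004]
contact_force: [0.0, -17.1, 4.5]
gripper_width: 0.054
grasp_force: 25.1
```

move_arm:
  deltas:
    - {"linear": [0, -0.1, 0], "roll": 0, "gripper": 30}
    - {"linear": [0, -0.2, 0], "roll": 0, "gripper": 30}
    - {"linear": [0, -0.3, 0], "roll": 0, "gripper": 45}
    - {"linear": [0, -0.3, 0], "roll": 0, "gripper": 65}
    - {"linear": [0, -0.3, 0], "roll": 0, "gripper": 80}

```text
clock: 11.22
tcp_pos: [0.6006, 0.0686, 0.0688]
eef_rot: [-0.001, 0.748, 0.663, -0.0]
contact_force: [-0.0, 0.6, 0.4]
gripper_width: 0.0667
grasp_force: 0.0
```

move_arm:
  deltas:
    - {"linear": [0, -0.3, 0], "roll": 0, "gripper": 80}
    - {"linear": [0, -0.3, 2], "roll": 0, "gripper": 80}
    - {"linear": [0, -0.3, 5], "roll": 0, "gripper": 60}
    - {"linear": [-3, -0.3, 8], "roll": 0, "gripper": 30}
    - {"linear": [-9, -0.3, 8], "roll": 0, "gripper": 0}

```text
clock: 11.85
tcp_pos: [0.5135, 0.0659, 0.1512]
eef_rot: [0.002, 0.748, 0.663, 0.003]
contact_force: [0.4, -0.7, -0.1]
gripper_width: 0.0456
grasp_force: 0.0
```

move_arm:
  deltas:
    - {"linear": [-6, 0, 0], "roll": 0, "gripper": 0}
    - {"linear": [-12, 0, 0], "roll": 0, "gripper": 0}
    - {"linear": [-16, 0, 0], "roll": 0, "gripper": 0}
    - {"linear": [-16, 0, 0], "roll": 0, "gripper": 0}
    - {"linear": [-16, 0, 0], "roll": 0, "gripper": 0}

```text
clock: 12.48
tcp_pos: [0.3523, 0.0657, 0.1495]
eef_rot: [0.001, 0.748, 0.663, 0.001]
contact_force: [0.4, -0.2, -1.0]
gripper_width: 0.0004
grasp_force: 0.0
```

```bash
cat > look.py <<'E'
from h import *
import sys
cs=[cam('top') for _ in range(3)]; W=np.nanmean([world(c) for c in cs],0)
print(robot.get_state()['tcp_pos'])
cv2.imwrite(sys.argv[1],cv2.resize(cs[0]['image'][105:225,205:385],(720,480),interpolation=cv2.INTER_CUBIC))
d=DK(W).reshape(-1,3)
for x0 in np.arange(-.04,.06,.01):
    q=d[(abs(d[:,0]-x0)<.005)&(d[:,1]<.02)&(d[:,1]>-.13)]; p=q[q[:,2]>.018]
    if len(q): print(round(x0*1e3),'low pts',((q[:,2]<.018)&(q[:,1]>-.1)).sum(),'far edge',np.round(p[:,1].min()*1e3,1))
q=d[(d[:,1]<-.003)&(d[:,1]>-.04)&(d[:,2]>.056)&(d[:,2]<.066)&(abs(d[:,0])<.04)]; print('keeper',len(q),np.round(np.c_[q.mean(0),q.min(0),q.max(0)]*1e3,1).tolist())
q=d[(d[:,1]<-.01)&(d[:,1]>-.13)&(d[:,2]>.02)&(d[:,2]<.07)&(abs(d[:,0])<.08)][:,:2]; print(cv2.minAreaRect(q.astype(np.float32)))
q=d[(d[:,1]<.1)&(d[:,1]>.02)&(d[:,2]>.08)&(d[:,2]<.11)&(abs(d[:,0])<.04)]; print('knob',len(q),q.mean(0))
E
python3 look.py pics/c.png
```

```text
[0.35253158 0.06559958 0.14908772]
-40 low pts 0 far edge -119.9
-30 low pts 0 far edge -119.6
-20 low pts 0 far edge -118.8
-10 low pts 0 far edge -117.8
0 low pts 0 far edge -119.9
10 low pts 0 far edge -118.9
20 low pts 0 far edge -118.1
30 low pts 0 far edge -119.9
40 low pts 0 far edge -119.1
50 low pts 0 far edge -118.3
keeper 116 [[7.4, -11.3, 26.1], [-18.1, -29.8, -5.9], [60.4, 57.0, 64.2]]
((0.007749885320663452, -0.06508699059486389), (0.10969486832618713, 0.11026744544506073), 89.96640014648438)
knob 29 [0.00646371 0.0709306  0.09218412]
```

View pics/c.png

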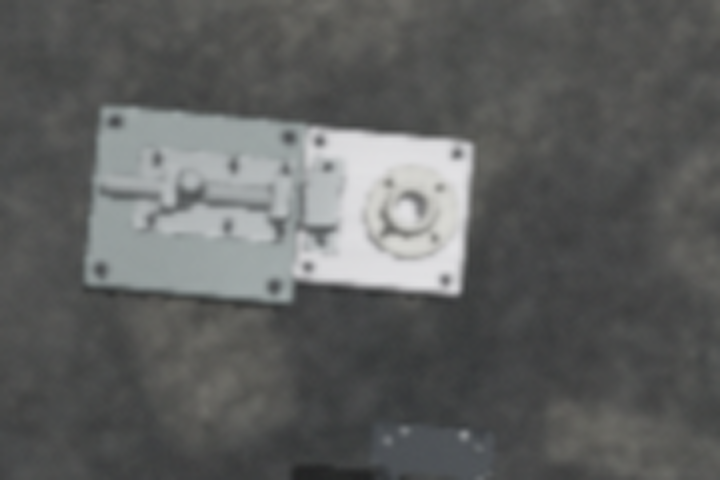

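The carrier is flush: no bench shows between the plates and it is square. The keeper sits at dock x ≈ 7.4 against the bolt's 6.6, within play (crop keeper (320,195), knob (190,185)). Next I go behind the knob with closed fingers.

move_arm:
  deltas:
    - {"linear": [4.5, 3.5, 1], "roll": 0, "gripper": 0}
    - {"linear": [9, 7, 1], "roll": 0, "gripper": 0}
    - {"linear": [13.5, 10.5, 1], "roll": 0, "gripper": 0}
    - {"linear": [18, 14, 1], "roll": 0, "gripper": 0}
    - {"linear": [22, 17.5, 1], "roll": 0, "gripper": 0}

```text
clock: 13.25
tcp_pos: [0.5736, 0.2418, 0.1581]
eef_rot: [0.0, 0.748, 0.663, -0.0]
contact_force: [1.1, -0.2, 0.1]
gripper_width: 0.0004
grasp_force: 0.0
```

move_arm:
  deltas:
    - {"linear": [3, 0.8, 0], "roll": 0, "gripper": 0}
    - {"linear": [5.0, 1.2, 0], "roll": 0, "gripper": 0}
    - {"linear": [5.0, 1.2, 0], "roll": 0, "gripper": 0}
    - {"linear": [5.0, 1.2, -1], "roll": 0, "gripper": 0}
    - {"linear": [5.0, 1.2, -2], "roll": 0, "gripper": 0}

```text
clock: 13.88
tcp_pos: [0.6203, 0.2521, 0.1382]
eef_rot: [-0.0, 0.748, 0.663, -0.001]
contact_force: [0.6, 0.6, -0.0]
gripper_width: 0.0003
grasp_force: 0.0
```

move_arm:
  deltas:
    - {"linear": [0.1, 0.1, -1], "roll": 0, "gripper": 0}
    - {"linear": [0.2, 0.1, -2.5], "roll": 0, "gripper": 0}
    - {"linear": [0.2, 0.1, -4], "roll": 0, "gripper": 0}
    - {"linear": [0.2, 0.1, -4.7], "roll": 0, "gripper": 0}
    - {"linear": [0.2, 0.1, -4.7], "roll": 0, "gripper": 0}

```text
clock: 14.5
tcp_pos: [0.6229, 0.2534, 0.0911]
eef_rot: [-0.0, 0.748, 0.663, -0.001]
contact_force: [1.0, 0.3, 0.2]
gripper_width: 0.0003
grasp_force: 0.0
```

move_arm:
  deltas:
    - {"linear": [-0.04, -0.3, 0], "roll": 0, "gripper": 0}
    - {"linear": [-0.08, -0.6, 0], "roll": 0, "gripper": 0}
    - {"linear": [-0.1, -0.9, 0], "roll": 0, "gripper": 0}
    - {"linear": [-0.14, -1.2, 0], "roll": 0, "gripper": 0}
    - {"linear": [-0.18, -1.5, 0], "roll": 0, "gripper": 0}

```text
clock: 15.12
tcp_pos: [0.6219, 0.2394, 0.0924]
eef_rot: [-0.0, 0.748, 0.663, 0.001]
contact_force: [-0.5, 2.9, -0.2]
gripper_width: 0.0004
grasp_force: 2.1
```

Contact is at the expected place. Now I push slowly, watching the force.

move_arm:
  deltas:
    - {"linear": [-0.12, -0.2, 0], "roll": 0, "gripper": 0}
    - {"linear": [-0.15, -0.5, 0], "roll": 0, "gripper": 0}
    - {"linear": [-0.2, -0.8, 0], "roll": 0, "gripper": 0}
    - {"linear": [-0.23, -1.1, 0], "roll": 0, "gripper": 0}
    - {"linear": [-0.26, -1.3, 0], "roll": 0, "gripper": 0}

```text
clock: 15.75
tcp_pos: [0.619, 0.2253, 0.0922]
eef_rot: [0.0, 0.748, 0.663, 0.0]
contact_force: [2.0, 4.3, 1.1]
gripper_width: 0.0008
grasp_force: 2.2
```

move_arm:
  deltas:
    - {"linear": [-0.02, -0.15, 0], "roll": 0, "gripper": 0}
    - {"linear": [-0.04, -0.3, 0], "roll": 0, "gripper": 0}
    - {"linear": [-0.06, -0.45, 0], "roll": 0, "gripper": 0}
    - {"linear": [-0.07, -0.6, 0], "roll": 0, "gripper": 0}
    - {"linear": [-0.09, -0.75, 0], "roll": 0, "gripper": 0}

```text
clock: 16.38
tcp_pos: [0.6181, 0.2179, 0.0921]
eef_rot: [0.0, 0.748, 0.663, 0.0]
contact_force: [2.8, 3.2, 2.4]
gripper_width: 0.0007
grasp_force: 2.3
```

It has entered the keeper with no rise in force. I continue.

move_arm:
  deltas:
    - {"linear": [-0.03, -0.25, 0], "roll": 0, "gripper": 0}
    - {"linear": [-0.06, -0.5, 0], "roll": 0, "gripper": 0}
    - {"linear": [-0.09, -0.8, 0], "roll": 0, "gripper": 0}
    - {"linear": [-0.13, -1.1, 0], "roll": 0, "gripper": 0}
    - {"linear": [-0.17, -1.4, 0], "roll": 0, "gripper": 0}

```text
clock: 17.0
tcp_pos: [0.6163, 0.2038, 0.0921]
eef_rot: [0.0, 0.748, 0.663, 0.0]
contact_force: [3.7, 4.2, 2.9]
gripper_width: 0.0005
grasp_force: 2.5
```

move_arm:
  deltas:
    - {"linear": [-0.02, -0.15, 0], "roll": 0, "gripper": 0}
    - {"linear": [-0.04, -0.3, 0], "roll": 0, "gripper": 0}
    - {"linear": [-0.05, -0.4, 0], "roll": 0, "gripper": 0}
    - {"linear": [-0.06, -0.5, 0], "roll": 0, "gripper": 0}
    - {"linear": [-0.07, -0.6, 0], "roll": 0, "gripper": 0}

```text
clock: 17.62
tcp_pos: [0.616, 0.2001, 0.0923]
eef_rot: [-0.001, 0.749, 0.663, 0.002]
contact_force: [3.8, 10.8, 1.9]
gripper_width: 0.0009
grasp_force: 5.4
```

move_arm:
  deltas:
    - {"linear": [0, -0.05, 0], "roll": 0, "gripper": 0}
    - {"linear": [0, -0.1, 0], "roll": 0, "gripper": 0}
    - {"linear": [0, -0.15, 0], "roll": 0, "gripper": 0}
    - {"linear": [0, -0.2, 0], "roll": 0, "gripper": 0}
    - {"linear": [0, -0.2, 0], "roll": 0, "gripper": 0}

```text
clock: 18.25
tcp_pos: [0.616, 0.1999, 0.0923]
eef_rot: [-0.002, 0.749, 0.663, 0.003]
contact_force: [3.3, 14.8, 2.1]
gripper_width: 0.0001
grasp_force: 6.8
```

move_arm:
  deltas:
    - {"linear": [0, -0.05, 0], "roll": 0, "gripper": 0}
    - {"linear": [0, -0.1, 0], "roll": 0, "gripper": 0}
    - {"linear": [0, -0.1, 0], "roll": 0, "gripper": 0}
    - {"linear": [0, -0.1, 0], "roll": 0, "gripper": 0}
    - {"linear": [0, -0.1, 0], "roll": 0, "gripper": 0}

```text
clock: 18.88
tcp_pos: [0.616, 0.1998, 0.0924]
eef_rot: [-0.003, 0.749, 0.663, 0.004]
contact_force: [2.9, 16.6, 1.8]
gripper_width: 0.0007
grasp_force: 7.8
```

It is at a hard stop. I retreat and check.

move_arm:
  deltas:
    - {"linear": [0.05, 0.5, 0], "roll": 0, "gripper": 0}
    - {"linear": [0.2, 1.6, 0], "roll": 0, "gripper": 0}
    - {"linear": [0.3, 2.2, 2], "roll": 0, "gripper": 0}
    - {"linear": [0.3, 2.2, 5], "roll": 0, "gripper": 0}
    - {"linear": [0.3, 2.2, 8], "roll": 0, "gripper": 0}

```text
clock: 19.5
tcp_pos: [0.6168, 0.2161, 0.1713]
eef_rot: [-0.001, 0.748, 0.663, -0.003]
contact_force: [0.8, 0.3, -0.0]
gripper_width: 0.0001
grasp_force: 0.0
```

move_arm:
  deltas:
    - {"linear": [-6, -3, 0], "roll": 0, "gripper": 0}
    - {"linear": [-11, -6, 0], "roll": 0, "gripper": 0}
    - {"linear": [-16, -9, 0], "roll": 0, "gripper": 0}
    - {"linear": [-21, -12, 0], "roll": 0, "gripper": 0}
    - {"linear": [-26, -14, 0], "roll": 0, "gripper": 0}

```text
clock: 20.12
tcp_pos: [0.3549, 0.0753, 0.171]
eef_rot: [-0.001, 0.748, 0.663, -0.003]
contact_force: [-0.2, -0.5, 1.6]
gripper_width: 0.0003
grasp_force: 0.0
```

```bash
python3 look.py pics/d.png
```

```text
[0.35473911 0.07566949 0.17122706]
-40 low pts 0 far edge -119.9
-30 low pts 0 far edge -119.6
-20 low pts 0 far edge -118.8
-10 low pts 0 far edge -117.8
0 low pts 0 far edge -119.9
10 low pts 0 far edge -118.9
20 low pts 0 far edge -118.1
30 low pts 0 far edge -119.9
40 low pts 0 far edge -119.1
50 low pts 0 far edge -118.3
keeper 116 [[7.4, -11.4, 26.1], [-18.1, -29.8, -6.0], [60.5, 56.9, 64.7]]
((0.0076864734292030334, -0.06499741971492767), (0.10982897132635117, 0.11016900092363358), 89.98313903808594)
knob 28 [0.00589418 0.02833809 0.09118825]
```

View pics/d.png

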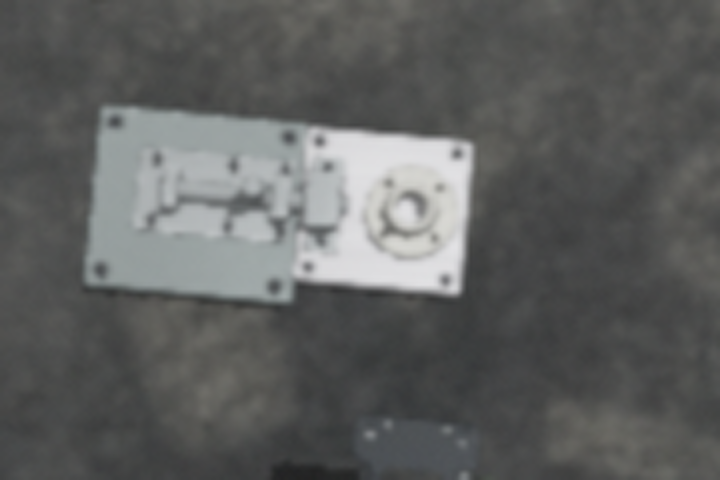

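The knob now stands at dock y ≈ 28.5 (crop (258,195)), a travel of about 46 mm. The bolt tip shows past the keeper at (343,205), and the carrier is unmoved and flush.

```bash
python3 -c "from cell import robot; print(robot.hand_in())"
```

```text
the job is handed in; nothing more can be done
None
```

The carrier is flush and square on the block, the bolt is fully shot through the keeper (about 46 mm by camera), and the job is handed in; the judge's verdict was not shown.

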